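# Set the vise stand's stabiliser leg to its mark and shut its cam lever

## Task

The fly-tying vise stand on the desk has a slide-out stabiliser leg that a spring draws back in. Pull the leg out by its T-shaped foot until the white pointer on the foot stands opposite the orange rider on the ruler, keeping the red cam lever open and pausing there for a moment; then, while holding the leg at that mark, squeeze the cam lever fully shut against the leg's grey grip. The lock nut is still slack, so finish while still holding: leg at the mark, lever and grip pinched together between the fingers, the rider and the other things on the desk left where they are.

Things in the scene. Friction and masses are not known exactly. Their poses are not given: they have to be found in the camera images.
- vise_stand: fixed dark steel base, 130 x 170 x 38 tall, with a post and tilted vise jaw up to 250 high above and behind it. Origin on the desk under the base; its x axis points away from the leg, which slides out along -x; z up. A flat ruler (14 wide, 6 high) lies on the desk parallel to the leg, centred at y = -75, from 60 to 330 out
- socket (a point): middle of the mouth of the blue socket (36 wide, 12 to 48 above the desk) on the stand in which the leg slides, 91 from the stand's origin, 28 above the desk
- leg: sliding aluminium leg ending in a black T-shaped foot. Axes as the stand's; slides along -x from 0 (fully in, as found) to 125 mm out. Origin on the leg's centre line, 34 above the desk (middle of the grip), 155 from the stand's origin when in. A spring draws it in with 3 N (in) to 5.5 N (out), friction 0.5 N, always: the shut lever does not lock it, it runs back if let go
- foot (a point): middle of the foot's inner face, at x = -44 in the leg's frame. The foot is a bar 120 wide (y -60 to 60), 12 thick (x -56 to -44), from 4 to 56 above the desk: open fingers straddling grip and lever hook behind this face to pull the leg out
- grip (a point): grey grip bar fixed on the leg, 18 wide (y -9 to 9), 44 high (12 to 56 above the desk), x -44 to 30 in the leg's frame; this point is the leg's origin
- cam: red cam lever on the grip's +y side: paddle 65 long, 8 thick, 40 high (14 to 54 above the desk). Origin on its upright hinge, at x = 25, y = 14 in the leg's frame; it runs along its own -x towards the foot. Found open, splayed 0.30 to 0.36 rad (free end out to y = 41 in the leg's frame). Shut: parallel to the leg, outer face at y = 18, so grip and lever are pinched 27 wide, centred at y = 4.5
- cam_pad (a point): point on the lever's outer face, 55 from the hinge, mid-height (34 above the desk): where to press, which takes about 3 N. The lever stops when parallel to the leg and stays where it is left
- pointer (a point): tip of the white pointer on the -y end of the foot, just above the ruler, 20 above the desk, at x = -50, y = -85 in the leg's frame
- mark (a point): top inner edge of the orange rider (8 along the ruler, 18 wide, 16 high) just outside the ruler, at the middle of its length; axes as the stand's. Leg is at its mark when pointer and this have the same x in the stand's frame; that is 45 to 95 mm of travel from fully in. The rider is a small block clamped fast: do not shift it
- spool: bystander: orange thread spool, 34 dia x 40 tall; origin under its centre
- cement: bystander: small amber jar with black cap, 34 dia x 55 tall; origin under its centre
- stacker: bystander: brass hair stacker, 32 dia x 70 tall; origin under its centre
- bead_tower: bystander: stack of screw-together clear and coloured bead pots, 38 dia x 114 tall; origin under its centre
- mug: bystander: blue mug, 82 dia x 92 tall, handle at its own +y; origin under its centre
- hook_tray: bystander: white divided tray, 100 x 150 x 22; origin under its centre
- dubbing_brush: bystander: small brush lying flat, 160 long; origin under its middle

How it is judged:
By the outcome, as a careful person would: the job done as asked, in the order asked, and still so for the second after the job is handed in, while the arm keeps its last pose, push and grip.
It also fails if it takes over 40 s, if anything falls off the work surface, if the arm or the gripper's body presses on something with over 40 N, if the wrist force passes 120 N, or if a joint passes its speed limit or range.

## Robot

A 6-joint arm with a two-finger parallel gripper is mounted at the origin on the work surface. World frame = base frame: x ahead of the robot, y to its left, z up, the work surface at z = 0. Lengths are in m, angles in degrees, forces in N, time in s.
With the tool pointing down it reaches from about 0.35 to 0.975 m from the base axis. Payload 7.1 kg.
Tool frame: the origin (TCP) lies on the centre line of the jaws, within the pads' length; the fingertips stand 25 mm ahead of it and the grasp point (between the pads) lies 6 mm ahead of it; z points along the fingers, y is the line along which they close (so a half turn about z gives the same grasp; the last joint's range is limited). The gripper opens to 88 mm and grips with 3 to 60 N. Pads are 20 mm wide; open, the fingers measure 115 mm over their backs; the gripper's body (75 mm by 178 mm) begins 61 mm behind the grasp point.
Start: joints at [71.849, 24.242, 93.386, -0, 62.372, -1.089], TCP at [0.183, 0.597, 0.248] pointing down, gripper open.
Joint ranges: [-172.04, 172.04], [-51.8, 120.97], [4.93, 147.93], [-75.15, 255.16], [6.16, 154.13], [-145.62, 145.62]. Speed limits (degrees/s): [136.94, 136.94, 172.46, 180, 180, 180].

## Interface

Orientations are given as [roll, pitch, yaw] about the fixed x, y, z axes, in that order (R = Rz(yaw) Ry(pitch) Rx(roll)).
In Python, from workcell import arm gives the robot as it stands. Calls block until the motion is done:
- arm.move_pose(position, orientation): joint-space move of the TCP to a pose.
- arm.move_straight(position, frame=None, max_speed=0.15): straight line of the TCP; frame=None keeps the orientation; max_speed is the mean speed in m/s.
- arm.move_joints(angles): joint-space move.
- arm.gripper_to(opening, effort=None): finger opening in m; effort is the grip in N (None keeps the last); returns when the fingers have stopped.
- arm.pause(seconds).
- arm.ik(position, orientation): joint angles nearest the present ones, or None.
- arm.grab_frame(name): name is "side" or "top" or "wrist"; returns a dict with "pixels" (480x640x3 uint8, blue, green, red), "mtx" (3x3 intrinsics, pixels), "dist_coeffs" ([k1, k2, p1, p2, k3] as OpenCV has them; the pictures are not rectified), "cam_to_world" (4x4, takes a point from camera to world coordinates). Camera axes: x right, y down, z forward; pixel columns grow to the right and rows downward; lengths in m; the calibration is good to about 2 mm. A picture is of the moment at which its call begins. There is no depth.
A pose or a line that the arm cannot do raises arm.PlanningError and nothing moves.
- arm.close_job(): hands the job in; it is judged then, once.
Readings, each from a call of its own:
- arm.get_t(): time.
- arm.get_joints(): joint angles.
- arm.get_qd(): joint speeds.
- arm.get_joint_torque(): joint torques, N m.
- arm.get_position(): TCP position.
- arm.get_ee_rot(): TCP orientation.
- arm.get_wrist_force(): force on the tool from outside, world axes, zero at the start.
- arm.get_wrist_torque(): the same for the moment, N m.
- arm.get_grip_width(): finger opening in m.
- arm.get_gripper_force(): force on a finger pad.
Only numpy, scipy, OpenCV 4.12 (cv2) and the standard library are available. Lean on these libraries where they do the work, as an engineer would, in place of code of your own. Each camera call takes 0.05 s, during which the arm holds its last target. There are 200 camera calls.

## Working session

There is one attempt and no reset: what is moved stays moved. The work goes in short steps, each a Python script; the robot and the scene stay as the last script left them, time stands still between calls to the robot, and variables do not carry over. Pictures are saved under pics/ and viewed, at most 10 in all, crops included, and the job is handed in when it is done.

```bash
mkdir -p pics; python3 - <<'E'
from workcell import arm
import cv2,pickle,numpy as np
d={}
for n in("side","top","wrist"):
    f=arm.grab_frame(n);d[n]=f;cv2.imwrite(f"pics/{n}0.png",f["pixels"])
    print(n,f["mtx"].tolist(),f["dist_coeffs"],f["cam_to_world"].round(3).tolist())
pickle.dump(d,open("f0.pkl","wb"))
print(arm.get_t(),arm.get_ee_rot(),arm.get_grip_width())
E
```

```text
side [[553.740818569163, 0.0, 318.693148198822], [0.0, 553.740818569163, 244.6965922120531], [0.0, 0.0, 1.0]] [-0.06088937  0.          0.          0.          0.        ] [[0.786, -0.406, 0.467, -0.099], [-0.619, -0.512, 0.596, -0.758], [-0.003, -0.757, -0.654, 0.914], [0.0, 0.0, 0.0, 1.0]]
top [[502.44544712263786, 0.0, 312.58415149506254], [0.0, 502.44544712263786, 231.59167505718796], [0.0, 0.0, 1.0]] [-0.02249847  0.          0.          0.          0.        ] [[-0.009, -0.997, 0.072, 0.405], [-1.0, 0.008, -0.013, 0.033], [0.013, -0.072, -0.997, 1.436], [0.0, 0.0, 0.0, 1.0]]
wrist [[404.3420139715616, 0.0, 316.3656261429649], [0.0, 404.3420139715616, 244.94882152490865], [0.0, 0.0, 1.0]] [-0.09082322  0.          0.          0.          0.        ] [[0.293, 0.919, 0.263, 0.111], [0.956, -0.281, -0.083, 0.62], [-0.002, 0.276, -0.961, 0.384], [0.0, 0.0, 0.0, 1.0]]
0.15 [-1.79934992e+02 -2.00435314e-03  1.62938748e+02] 0.08806672452421861
```

View pics/top0.png

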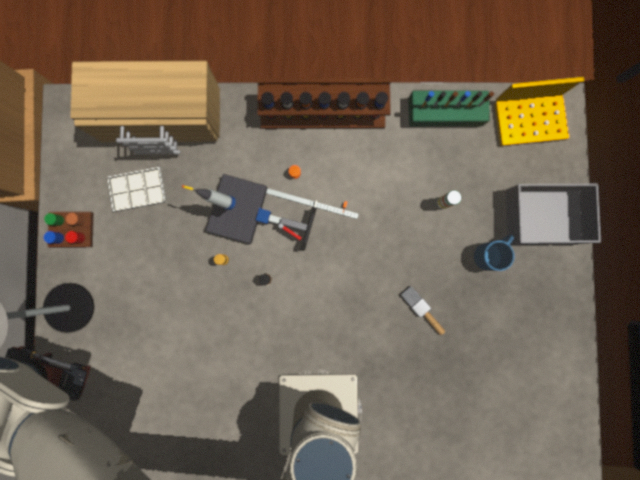

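View pics/side0.png

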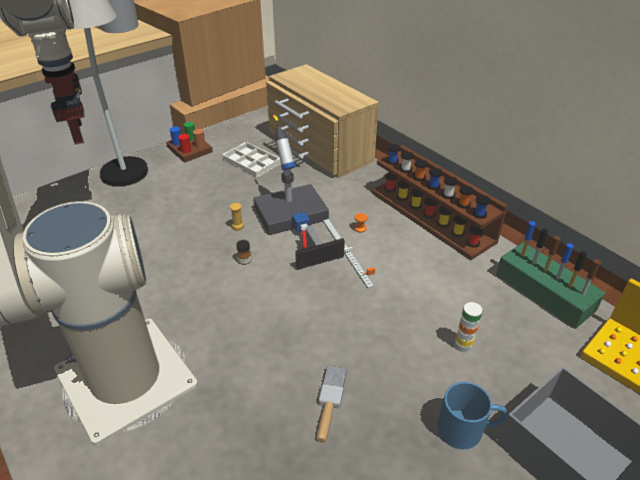

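The top view shows the stand at about (237,209), ruler from (268,191) to (357,215), rider near (346,204), and foot near (308,228). The red lever is at about (290,232). The side view shows the rider at (371,271) and the foot at (319,252). I'll crop and enlarge.

```bash
cat > h.py <<'E'
import cv2,numpy as np,pickle
def ray(f,px):
    u=cv2.undistortPoints(np.array([[px]],float),f["mtx"],f["dist_coeffs"])[0,0]
    T=np.array(f["cam_to_world"]);return T[:3,3],T[:3,:3]@np.array([u[0],u[1],1])
def onz(f,px,z):
    o,d=ray(f,px);return o+d*(z-o[2])/d[2]
def tri(f,p,g,q):
    a,d=ray(f,p);b,e=ray(g,q)
    s=np.linalg.lstsq(np.c_[d,-e],b-a,rcond=None)[0]
    return (a+d*s[0]+b+e*s[1])/2,np.linalg.norm(a+d*s[0]-b-e*s[1])
def proj(f,P):
    M=np.linalg.inv(f["cam_to_world"]);r=cv2.Rodrigues(M[:3,:3])[0]
    return cv2.projectPoints(np.array(P,float).reshape(-1,1,3),r,M[:3,3],f["mtx"],f["dist_coeffs"])[0][:,0]
E
python3 - <<'E'
from h import *
d=pickle.load(open("f0.pkl","rb"))
t=d["top"];s=d["side"]
a=t["pixels"][165:275,190:370];b=s["pixels"][195:305,225:405]
im=np.vstack([cv2.resize(x,None,fx=2.7*1.0,fy=2.7,interpolation=cv2.INTER_CUBIC) for x in(a,b)])
cv2.imwrite("pics/c0.png",im);print(im.shape)
for n,p,z in(("r0",(268,191),.006),("r1",(357,215),.006),("rider",(346,204),.016),("foot",(308,228),.056),("socket",(264,216),.048),("spool",(294,172),.04),("cement",(263,279),.055),("stacker",(220,259),.07)):print(n,onz(t,p,z).round(3))
E
```

```text
(594, 486, 3)
r0 [0.626 0.141 0.006]
r1 [ 0.555 -0.114  0.006]
rider [ 0.586 -0.082  0.016]
foot [0.515 0.027 0.056]
socket [0.55  0.149 0.048]
spool [0.674 0.065 0.04 ]
cement [0.376 0.151 0.055]
stacker [0.432 0.266 0.07 ]
```

View pics/c0.png

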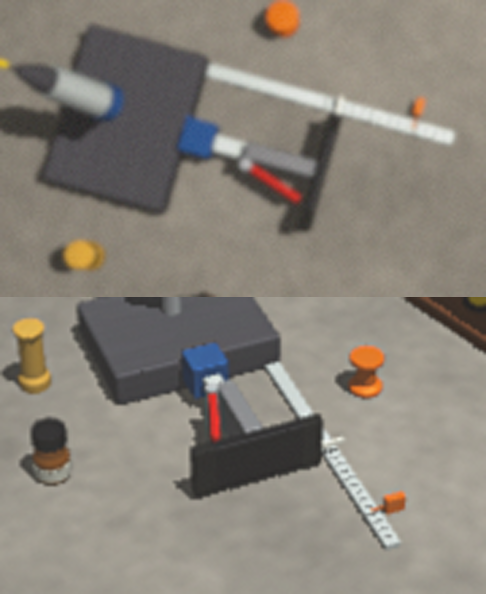

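Crop: ruler at about 14.5° to the image rows, and the pointer's white tip is beside the ruler at crop (338,103). The rider is at crop (419,105) and the lever is open on the robot side. Next I'll go over the vise post at a safe height and take a closer look with the wrist camera.

```bash
python3 - <<'E'
from workcell import arm
from h import *
o=[180,0,74.4]
arm.move_straight([.183,.597,.42])
arm.move_pose([.53,.01,.42],o)
arm.move_straight([.53,.01,.28])
f=arm.grab_frame("wrist");pickle.dump(f,open("f1.pkl","wb"));cv2.imwrite("pics/w1.png",f["pixels"])
print(arm.get_t(),arm.get_joints(),arm.get_position(),arm.get_ee_rot(),f["cam_to_world"].round(3).tolist())
E
```

```text
5.0083 [-2.00817416e-01  1.39886336e+01  1.03584498e+02 -3.17874676e-04
  6.23198631e+01  1.53924590e+01] [0.53064005 0.01003881 0.28100872] [ 1.79896758e+02 -2.81305779e-02  7.44068963e+01] [[0.963, -0.258, -0.074, 0.551], [-0.269, -0.926, -0.266, 0.083], [0.001, 0.276, -0.961, 0.418], [0.0, 0.0, 0.0, 1.0]]
```

View pics/w1.png

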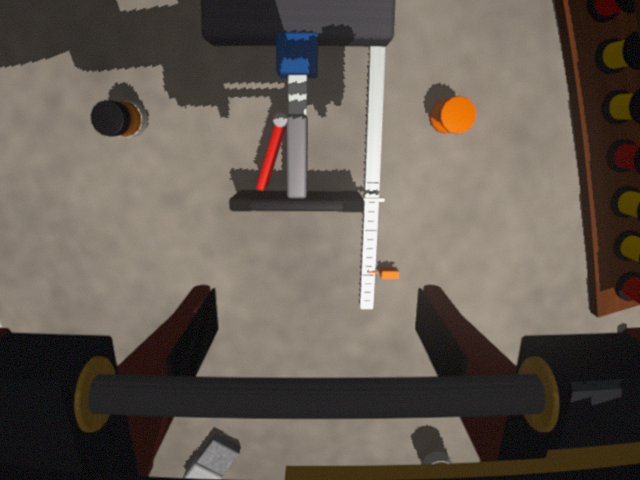

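Wrist view: grip (297,115–197), lever tip (262,188), foot inner edge at row ~193 (columns 230–365), pointer tip (384,200), and rider (390,274) with ruler end (367,308). The enlarged crop is for the fine measurement.

```bash
python3 - <<'E'
from h import *
f=pickle.load(open("f1.pkl","rb"));p=f["pixels"]
cv2.imwrite("pics/w1c.png",cv2.resize(p[105:285,220:410],None,fx=3.3,fy=3.3,interpolation=cv2.INTER_NEAREST)[:600])
h=cv2.cvtColor(p,cv2.COLOR_BGR2HSV)
def comps(m,x0,x1,y0,y1):
    mm=np.zeros(m.shape,np.uint8);mm[y0:y1,x0:x1]=m[y0:y1,x0:x1]
    n,l,s,c=cv2.connectedComponentsWithStats(mm)
    for i in range(1,n):
        if s[i,4]>15: print(s[i],c[i].round(1))
    return mm
print("orange");comps(cv2.inRange(h,(5,150,120),(20,255,255)),360,420,250,300)
print("red");comps(cv2.inRange(h,(0,150,90),(4,255,255)),240,300,100,200)
print("white");m=comps(cv2.inRange(h,(0,0,165),(180,40,255)),355,392,45,315)
for y in(60,90,120,150,180,230,250,290,300):
    xs=np.flatnonzero(m[y]);print(y,xs.min(),xs.max())
print(p[274,376:404].tolist())
print(p[264:284,390].tolist())
for y in(130,150,170,185):print(y,p[y,282:312].mean(1).astype(int).tolist())
for x in(320,340,240):print(x,p[183:216,x].mean(1).astype(int).tolist())
for y in(196,205):print(y,p[y,222:240].mean(1).astype(int).tolist(),p[y,355:370].mean(1).astype(int).tolist())
for x in(374,378,382):print(x,p[192:208,x].mean(1).astype(int).tolist())
E
```

```text
orange
[381 270  18   9 142] [389.5 274.2]
red
[256 126  29  65 732] [269.6 157.7]
white
[ 365   47   21  144 2160] [375.1 118.3]
[ 360  193   26  117 1720] [369.6 249.2]
[381 222  11   8  41] [385.7 225.4]
60 370 385
90 369 383
120 368 382
150 367 381
180 366 380
230 363 381
250 363 376
290 361 374
300 360 374
[[123, 141, 162], [127, 143, 166], [128, 141, 159], [107, 121, 134], [68, 86, 115], [44, 94, 169], [45, 132, 235], [53, 152, 249], [50, 155, 249], [51, 149, 248], [48, 151, 248], [53, 153, 248], [51, 152, 248], [48, 152, 248], [51, 153, 248], [50, 152, 248], [51, 152, 248], [52, 152, 248], [52, 152, 248], [49, 150, 248], [49, 152, 249], [61, 153, 248], [90, 147, 233], [120, 148, 188], [133, 149, 162], [136, 146, 159], [131, 146, 158], [134, 149, 161]]
[[67, 72, 77], [60, 67, 75], [59, 68, 87], [42, 55, 85], [36, 54, 86], [43, 60, 89], [38, 69, 117], [45, 110, 199], [53, 139, 242], [50, 151, 248], [51, 153, 248], [51, 152, 248], [50, 153, 248], [54, 150, 247], [90, 150, 232], [119, 148, 190], [133, 149, 163], [136, 150, 160], [137, 148, 162], [135, 148, 160]]
130 [62, 51, 53, 5
[... 847 characters left out ...]
40 [58, 60, 62, 59, 59, 62, 59, 45, 39, 33, 34, 34, 34, 32, 36, 36, 40, 43, 44, 42, 43, 47, 46, 45, 49, 46, 45, 60, 95, 126, 128, 131, 129]
196 [134, 133, 135, 132, 134, 135, 134, 134, 127, 116, 90, 63, 40, 33, 25, 34, 35, 32] [44, 47, 51, 49, 49, 57, 83, 112, 105, 129, 198, 238, 241, 238, 238]
205 [128, 128, 128, 127, 128, 129, 121, 86, 51, 44, 45, 45, 44, 48, 49, 41, 46, 42] [58, 58, 57, 57, 57, 57, 54, 56, 75, 160, 233, 243, 242, 242, 244]
374 [93, 156, 226, 243, 243, 223, 211, 239, 242, 223, 208, 235, 244, 245, 245, 245]
378 [121, 139, 175, 219, 224, 204, 213, 240, 245, 234, 219, 210, 215, 214, 213, 208]
382 [146, 147, 146, 147, 143, 148, 199, 242, 243, 224, 165, 144, 147, 148, 145, 146]
```

View pics/w1c.png

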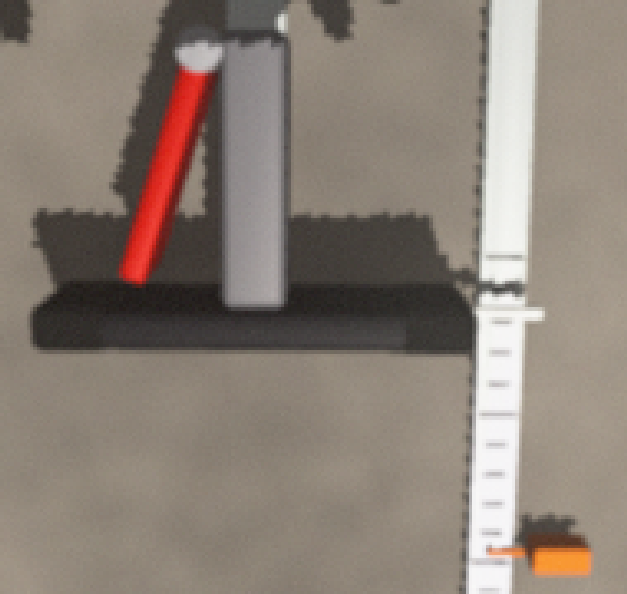

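```bash
python3 - <<'E'
from h import *
f=pickle.load(open("f1.pkl","rb"))
a=onz(f,(377.5,60),.006);b=onz(f,(367.2,300),.006);d=(a-b)[:2]
print("yaw ruler",np.degrees(np.arctan2(d[1],d[0])))
g1=onz(f,(297.8,130),.056);g2=onz(f,(297.3,185),.056)  # grip top centre
d2=(g1-g2)[:2];print("yaw grip",np.degrees(np.arctan2(d2[1],d2[0])))
l,r=onz(f,(231,210.3),.056),onz(f,(364,211),.056);e=l-r;print("foot outer edge yaw",np.degrees(np.arctan2(-e[0],e[1])),np.linalg.norm(e))
th=np.arctan2(d[1],d[0]);X=np.array([np.cos(th),np.sin(th)]);Y=np.array([-X[1],X[0]])
def S(n,px,z):
    p=onz(f,px,z)[:2];print(n,p.round(4),"X %.1f Y %.1f"%(1e3*p@X,1e3*p@Y));return p
S("ruler",(377.5,60),.006);S("ruler",(367.2,300),.006)
S("ptr",(384.8,199.8),.020);S("mark outer edge",(390,278.4),.016);S("markmid",(381,274.4),.016);S("flag",(372,271.2),.007)
S("gripL",(287.5,185),.056);S("gripR",(306,185),.056);S("gripL",(287.6,130),.056);S("gripR",(306,130),.056)
S("foot in top",(297,197.3),.056);S("foot out top",(297,210.7),.056);S("footL",(231,205),.056);S("footR",(364.5,205),.056)
S("lever tip",(257,189),.054);S("rulerend",(367,308.5),.006)
E
```

```text
yaw ruler 73.92465858320783
yaw grip 73.26164364992589
foot outer edge yaw 74.0638939576224 0.1212274989799029
ruler [0.6247 0.1306] X 298.5 Y -564.1
ruler [ 0.5563 -0.1068] X 51.4 Y -564.1
ptr [ 0.5983 -0.    ] X 165.6 Y -574.9
mark outer edge [ 0.5853 -0.0845] X 80.9 Y -585.8
markmid [ 0.5771 -0.0775] X 85.3 Y -576.0
flag [ 0.5691 -0.0749] X 85.6 Y -567.6
gripL [0.5131 0.0439] X 184.3 Y -480.8
gripR [0.529  0.0394] X 184.4 Y -497.4
gripL [0.5268 0.0897] X 232.1 Y -481.3
gripR [0.5421 0.0854] X 232.2 Y -497.3
foot in top [0.5181 0.031 ] X 173.2 Y -489.3
foot out top [0.5147 0.0192] X 160.9 Y -489.3
footL [0.4584 0.0405] X 165.8 Y -429.2
footR [0.5751 0.0078] X 166.7 Y -550.5
lever tip [0.4853 0.0477] X 180.2 Y -453.1
rulerend [ 0.5537 -0.1167] X 41.1 Y -564.3
```

```bash
cat >> h.py <<'E'
th=np.radians(73.92);X=np.array([np.cos(th),np.sin(th)]);Y=np.array([-X[1],X[0]])
def W(x,y,z): return [*(1e-3*(x*X+y*Y)),z]
def XY(p): return 1e3*np.array([np.dot(p[:2],X),np.dot(p[:2],Y)])
E
python3 - <<'E'
from workcell import arm
from h import *
o=[180,0,73.92]
arm.move_pose(W(191,-483.8,.28),o)
arm.move_straight(W(191,-483.8,.10))
arm.move_straight(W(191,-483.8,.041),max_speed=.06)
print(XY(arm.get_position()),arm.get_wrist_force())
arm.move_straight(W(181,-483.8,.041),max_speed=.03)
print(XY(arm.get_position()),arm.get_wrist_force())
arm.move_straight(W(106,-483.8,.041),max_speed=.04)
print(arm.get_t(),XY(arm.get_position()),arm.get_position()[2],arm.get_wrist_force(),arm.get_grip_width())
d={n:arm.grab_frame(n) for n in("side","top","wrist")};pickle.dump(d,open("f2.pkl","wb"))
w=d["wrist"]["pixels"];s=d["side"]["pixels"][200:300,290:400]
s=cv2.resize(s,(390,354),interpolation=cv2.INTER_CUBIC)
w2=cv2.resize(w,None,fx=.625,fy=.625)
im=np.zeros((354,800,3),np.uint8);im[:300,:400]=w2;im[:,410:]=s
cv2.imwrite("pics/p2.png",im)
E
```

```text
[ 191.0935936  -484.05940079] [ 0.11231737 -0.08943846 -0.37687777]
[ 180.99781399 -484.11232676] [1.06865427 2.0847572  1.62181565]
10.2917 [ 105.60885084 -483.91550059] 0.04100953660104047 [2.98685041 3.28052559 3.55259466] 0.08788670868167404
```

View pics/p2.png

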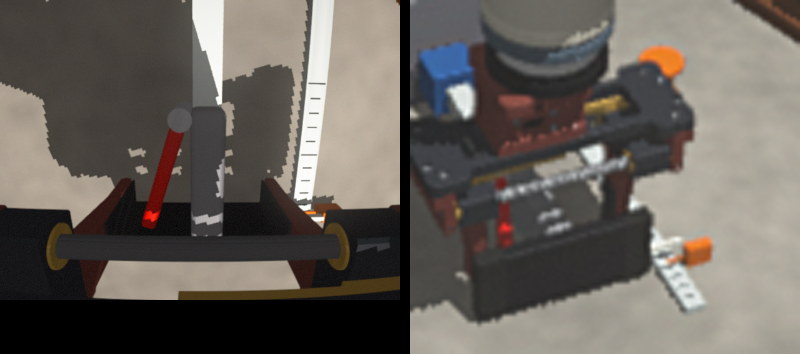

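The leg is out with the lever still open. In the side crop the pointer sits close to the rider at about (660,245), a bit short as planned. I'll crop closer on the pointer and rider.

```bash
python3 - <<'E'
from h import *
d=pickle.load(open("f2.pkl","rb"))
w=d["wrist"]["pixels"][310:380,460:540];s=d["side"]["pixels"][255:290,345:385]
print("wrist origin 460,310 x5; side origin 345,255 x10")
w=cv2.convertScaleAbs(w,alpha=1.3)
im=np.zeros((350,800,3),np.uint8);im[:,:400]=cv2.resize(w,None,fx=5,fy=5,interpolation=0)
im[:,400:]=cv2.resize(s,None,fx=10,fy=10,interpolation=0)
cv2.imwrite("pics/p2c.png",im)
E
```

```text
wrist origin 460,310 x5; side origin 345,255 x10
```

View pics/p2c.png

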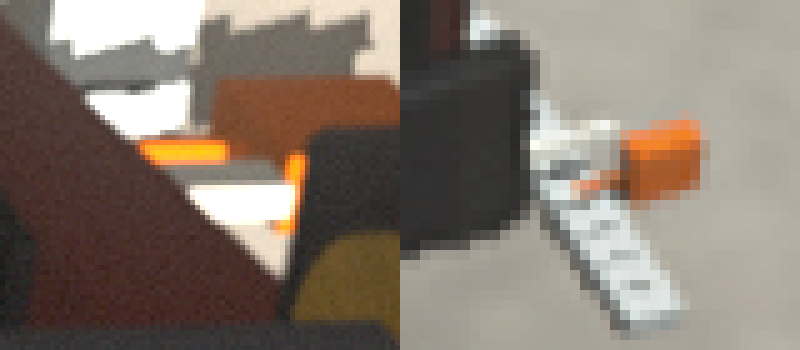

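```bash
python3 - <<'E'
from h import *
d=pickle.load(open("f2.pkl","rb"));w=d["wrist"];s=d["side"]
for n,f,p,z in(("w ptr",w,(508,350.7),.020),("w ptr upper edge",w,(508,347),.020),("w ptr lower edge",w,(508,354.6),.02),("w flag",w,(497,340.3),.007),("s ptr",s,(365,268.3),.02),("s ptr tip",s,(367,267.8),.02),("s flag",s,(365,273.5),.007)):
    print(n,XY(onz(f,p,z)).round(1))
# where known stand-frame points would fall, with pointer candidates
for t in(85,89,92):
    print(t,proj(w,W(t,-574.5,.020)).round(1),proj(s,W(t,-574.5,.020)).round(1))
for t in(81,85,89):
    print("rider",t,[proj(c,W(t,y,.016)).round(1).tolist() for c in(w,s) for y in(-576,-594)])
E
```

```text
w ptr [  86.7 -570.3]
w ptr upper edge [  88.6 -570. ]
w ptr lower edge [  84.7 -570.7]
w flag [  84.8 -571. ]
s ptr [  83.2 -571.3]
s ptr tip [  83.  -576.4]
s flag [  79.2 -570.2]
85 [[516.2 353.8]] [[365.9 267.5]]
89 [[517.6 346. ]] [[365.1 266.4]]
92 [[518.6 340.1]] [[364.6 265.6]]
rider 81 [[[514.0, 356.7]], [[550.1, 355.6]], [[367.1, 269.6]], [[374.0, 267.6]]]
rider 85 [[[515.4, 349.2]], [[551.7, 348.1]], [[366.4, 268.5]], [[373.2, 266.6]]]
rider 89 [[[516.7, 341.5]], [[553.2, 340.5]], [[365.6, 267.5]], [[372.5, 265.5]]]
```

```bash
cat > m.py <<'E'
from h import *
def edge(f,X0):
    # outer -y vertical edge of foot in side view; ray onto plane Y=-549.3
    g=cv2.cvtColor(f["pixels"],cv2.COLOR_BGR2GRAY).astype(float);r=[]
    for z in np.arange(.030,.051,.002):
        u,v=proj(f,W(X0,-549.3,z))[0];v=round(v);c=np.arange(int(u)-6,int(u)+9)
        l=g[v,c];lo,hi=np.median(l[:4]),np.median(l[-5:])
        if hi-lo<40: continue
        t=(lo+hi)/2;i=np.flatnonzero(l>t)[0];uu=c[i]-(l[i]-t)/(l[i]-l[i-1])
        o,d=ray(f,(uu,v));k=(-.5493-o[:2]@Y)/(d[:2]@Y);P=o+k*d;r.append((P[:2]@X*1e3,P[2]*1e3))
    return np.array(r).round(1)
E
python3 - <<'E'
from m import *
a=pickle.load(open("f0.pkl","rb"))["side"];d=pickle.load(open("f2.pkl","rb"));b=d["side"]
for f,x in((a,160),(b,84)):
    e=edge(f,x);print(e.tolist(),np.median(e[:,0]))
w1=pickle.load(open("f1.pkl","rb"));w=d["wrist"]
# orange rider in side, both shots
for f in(a,b):
    h=cv2.cvtColor(f["pixels"],cv2.COLOR_BGR2HSV);m=cv2.inRange(h,(5,150,120),(20,255,255))[255:285,355:385]
    n,l,s,c=cv2.connectedComponentsWithStats(m);print(s[1:].tolist(),c[1:].round(2).tolist())
# grip inner end top edge
for n,f,c,r0,r1 in(("w1",w1,297,108,126),("w2",w,330,155,190)):
    print(n,[int(x) for x in f["pixels"][r0:r1,c-3:c+4].mean((1,2))],[XY(onz(f,(c,r),.056))[0].round(1) for r in range(r0,r1,2)])
E
```

```text
[[158.3, 30.0], [156.3, 34.9], [157.8, 36.9], [157.8, 36.9], [158.4, 39.6], [157.9, 43.2], [157.9, 43.2], [156.7, 47.3], [156.7, 47.3], [155.6, 51.4], [156.0, 54.2]] 157.8
[[78.6, 36.1], [78.6, 36.1], [78.2, 39.5], [78.2, 39.5], [80.5, 40.7], [80.4, 44.0], [80.4, 44.0], [77.9, 49.3], [77.4, 52.8], [77.4, 52.8], [77.9, 55.5]] 78.2
[[13, 12, 7, 8, 46]] [[15.87, 15.52]]
[[12, 12, 8, 8, 46]] [[15.85, 15.61]]
w1 [90, 91, 89, 91, 90, 83, 62, 59, 68, 91, 119, 134, 137, 137, 136, 137, 137, 138] [np.float64(250.6), np.float64(248.9), np.float64(247.3), np.float64(245.6), np.float64(243.9), np.float64(242.3), np.float64(240.6), np.float64(238.9), np.float64(237.2)]
w2 [106, 105, 105, 105, 105, 104, 104, 104, 104, 104, 103, 104, 104, 103, 95, 78, 63, 61, 61, 59, 61, 62, 64, 65, 66, 68, 67, 67, 68, 69, 68, 68, 68, 68, 68] [np.float64(174.5), np.float64(174.0), np.float64(173.4), np.float64(172.8), np.float64(172.2), np.float64(171.6), np.float64(171.0), np.float64(170.4), np.float64(169.8), np.float64(169.2), np.float64(168.6), np.float64(168.0), np.float64(167.4), np.float64(166.8), np.float64(166.2), np.float64(165.6), np.float64(165.0), np.float64(164.4)]
```

Different cues put the leg 1.7–3 mm short of the mark (pointer-to-rider about 2.5 mm), so I'll advance 2.5 mm and look again.

```bash
python3 - <<'E'
from workcell import arm
from m import *
arm.move_straight(W(103.5,-484.0,.041),max_speed=.02)
arm.pause(.3)
print(arm.get_t(),XY(arm.get_position()),arm.get_wrist_force())
d={n:arm.grab_frame(n) for n in("side","wrist")};pickle.dump(d,open("f3.pkl","wb"))
e=edge(d["side"],82);print(np.median(e[:,0]),e[:,0].mean())
w=cv2.convertScaleAbs(d["wrist"]["pixels"][310:380,460:540],alpha=1.3);s=d["side"]["pixels"][255:290,345:385]
im=np.zeros((350,800,3),np.uint8);im[:,:400]=cv2.resize(w,None,fx=5,fy=5,interpolation=0)
im[:,400:]=cv2.resize(s,None,fx=10,fy=10,interpolation=0)
cv2.imwrite("pics/p3c.png",im)
for t in(83,85,87):print(t,[proj(d["wrist"],W(t,-572,z)).round(1).tolist() for z in(.02,.022)])
for t in(81,85,89):print("r",t,proj(d["wrist"],W(t,-576,.016)).round(1),"flag",proj(d["wrist"],W(t,-571,.008)).round(1))
E
```

```text
11.0167 [ 103.54219061 -483.91183925] [1.19334585 2.78636993 2.88523236]
76.4 76.57272727272726
83 [[[511.1, 353.5]], [[513.0, 355.9]]]
85 [[[511.8, 349.7]], [[513.7, 352.0]]]
87 [[[512.4, 345.8]], [[514.4, 348.0]]]
r 81 [[514.8 352.6]] flag [[497.5 344.2]]
r 85 [[516.2 345. ]] flag [[498.7 336.8]]
r 89 [[517.5 337.3]] flag [[499.8 329.4]]
```

View pics/p3c.png

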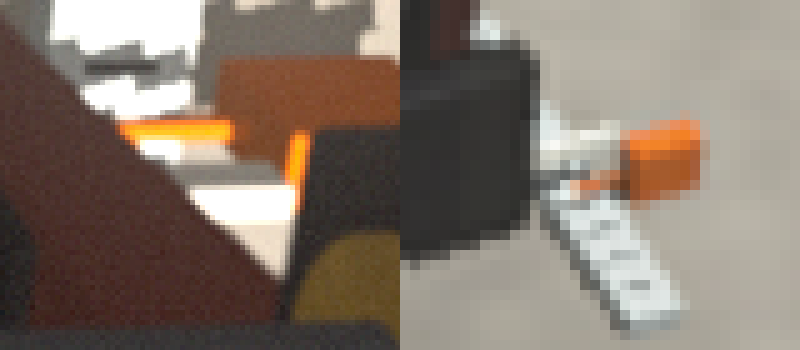

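```bash
python3 - <<'E'
from h import *
for n in("f2.pkl","f3.pkl"):
    w=pickle.load(open(n,"rb"))["wrist"]["pixels"]
    for c in(506,510,514):print(n,c,[tuple(int(k) for k in x) for x in w[342:362,c]])
E
```

```text
f2.pkl 506 [(79, 91, 111), (88, 97, 102), (94, 101, 103), (87, 97, 98), (112, 123, 125), (182, 198, 208), (240, 249, 253), (249, 253, 254), (249, 253, 254), (250, 253, 254), (249, 253, 254), (235, 245, 249), (189, 205, 219), (147, 163, 175), (115, 126, 139), (73, 80, 93), (39, 45, 63), (30, 35, 55), (32, 38, 56), (32, 38, 57)]
f2.pkl 510 [(79, 88, 101), (88, 98, 102), (90, 97, 101), (89, 96, 100), (116, 126, 132), (191, 206, 217), (242, 250, 253), (248, 253, 254), (249, 253, 254), (249, 253, 254), (248, 253, 254), (231, 241, 246), (180, 199, 211), (157, 173, 186), (154, 171, 183), (155, 171, 184), (153, 171, 183), (142, 157, 169), (108, 119, 133), (67, 74, 89)]
f2.pkl 514 [(56, 72, 98), (72, 84, 97), (86, 94, 99), (89, 96, 96), (121, 129, 136), (200, 218, 225), (244, 251, 254), (248, 253, 254), (249, 252, 254), (250, 253, 254), (247, 253, 254), (188, 213, 230), (102, 123, 159), (102, 125, 162), (133, 155, 184), (150, 169, 184), (155, 171, 184), (154, 170, 184), (156, 172, 184), (155, 172, 184)]
f3.pkl 506 [(103, 115, 127), (94, 102, 110), (90, 97, 103), (88, 95, 102), (102, 108, 115)
[... 224 characters left out ...]
1), (27, 34, 53)]
f3.pkl 510 [(69, 82, 96), (89, 97, 104), (89, 97, 101), (90, 98, 103), (106, 113, 120), (171, 184, 192), (233, 244, 249), (249, 253, 255), (249, 253, 254), (250, 253, 254), (248, 253, 254), (229, 240, 246), (179, 199, 212), (155, 171, 185), (155, 172, 185), (154, 171, 184), (154, 170, 184), (141, 154, 169), (108, 121, 135), (67, 76, 90)]
f3.pkl 514 [(54, 69, 96), (74, 85, 100), (84, 95, 100), (90, 98, 101), (108, 116, 122), (173, 187, 197), (238, 247, 251), (248, 253, 254), (249, 253, 254), (249, 253, 254), (248, 253, 254), (227, 239, 244), (175, 191, 206), (155, 169, 182), (153, 171, 184), (155, 171, 183), (154, 170, 183), (154, 170, 184), (153, 172, 184), (153, 168, 183)]
```

Pointer is within about 0.6 mm of the mark, lever still open. Next I hold briefly, centre on the shut lever and grip, and squeeze.

```bash
python3 - <<'E'
from workcell import arm
from m import *
arm.pause(.8)
arm.move_straight(W(103.5,-484.8,.041),max_speed=.02)
p=arm.gripper_to(.05,20);print(XY(arm.get_position()),arm.get_grip_width(),arm.get_wrist_force())
arm.gripper_to(.02,20);arm.pause(.4)
print(arm.get_t(),XY(arm.get_position()),arm.get_grip_width(),arm.get_gripper_force(),arm.get_wrist_force())
d={n:arm.grab_frame(n) for n in("side","wrist")};pickle.dump(d,open("f4.pkl","wb"))
e=edge(d["side"],80);print(np.median(e[:,0]),e[:,0].mean())
w=cv2.resize(d["wrist"]["pixels"],None,fx=.625,fy=.625);s=d["side"]["pixels"][255:290,345:385]
im=np.zeros((350,800,3),np.uint8);im[:300,:400]=w
im[:,400:]=cv2.resize(s,None,fx=10,fy=10,interpolation=0)
cv2.imwrite("pics/p4.png",im)
E
```

```text
[ 102.90844998 -480.34305454] 0.04994882529009371 [-6.91373388  7.39726092  3.27987141]
13.8167 [ 103.39736119 -484.67870196] 0.026419364742374114 22.076936706143897 [ 2.97020157  3.26508964 -9.90871027]
76.7 76.82727272727274
```

View pics/p4.png

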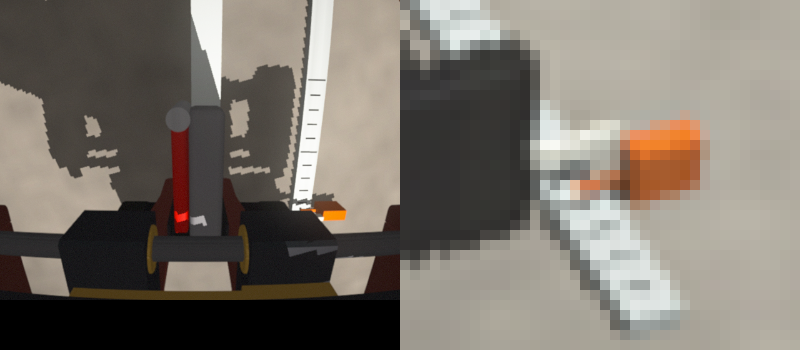

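The lever is parallel to the grip, pinched at 26.4 mm with 22 N. The pointer is opposite the rider, which hasn't moved. Handing in.

```bash
python3 -c "
from workcell import arm
print(arm.get_t(),arm.get_position(),arm.close_job())"
```

```text
the job is handed in; nothing more can be done
13.9167 [ 0.4943736  -0.03491311  0.04018692] None
```

The job is handed in at 13.9 s: the leg is held at the mark (pointer within about 1 mm of the rider by camera), and the cam lever is shut and pinched against the grip at 26.4 mm with 22 N; the rider has not moved, and I did not re-check the other desk items.

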